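# Refit the gas hob's control cover and knob, and hold the knob in

### The arm

A 6-joint arm with a two-finger parallel gripper is mounted at the origin on a cart in front of the work surface, level with it; the furniture and walls round the work are solid. World frame = base frame: x ahead of the robot, y to its left, z up, the work surface at z = 0. Lengths are in mm, angles in degrees, forces in N, time in s.
With the tool pointing down it reaches from about 350 to 850 mm from the base axis. Payload 8.1 kg.
Tool frame: the origin (TCP) lies between the finger pads; the fingertips stand 8 mm ahead of it and the grasp point (between the pads) lies 11 mm behind it; z points along the fingers, y is the line along which they close (so a half turn about z gives the same grasp; the last joint's range is limited). The gripper opens to 85 mm and grips with 20 to 120 N. Pads are 22 mm wide; open, the fingers measure 114 mm over their backs; the gripper's body (76 mm by 85 mm) begins 54 mm behind the grasp point. The pads swing forward as they close: fully open they stand 13 mm farther back than shut.
Start: joints at [-79.034, 7.471, 85.268, -0, 87.261, -4.893], TCP at [163.988, -577.16, 214.092] pointing down, gripper open.
Joint ranges: [-169.43, 169.43], [-51.17, 129.36], [1.28, 143.12], [-76.62, 256.62], [0, 156.53], [-152.29, 152.29]. Speed limits (degrees/s): [136.94, 136.94, 159.86, 180, 180, 180].

### API

Orientations are given as a 3x3 rotation matrix whose columns are the frame's x, y, z axes.
In Python, from workcell import r, optics gives the robot as it stands.
- The arm moves only by the tool step_arm, never from a script. Its argument "deltas" is one flat list of numbers, 5 for each row, row after row: the shift along the world's x, y, z each as a share of 20 mm, from -1 to 1, then the turn about the world's z as a share of 2 pi rad, from -1 to 1, then the finger opening in mm, from 0 to 85.4. A call has exactly 8 rows; each row shifts and turns the commanded pose from where the row before left it; what a row does not reach is not made up. A row lasts 1/10 s, in which the tool goes at most 50 mm and 8.59 degrees, less where a joint would pass 70% of its speed; a pose out of reach is approached as far as the arm can. A call with a number of a shift or a turn outside -1 to 1 is refused whole. A call with a gripper value outside its range is refused whole. The fingers move at their own pace and stop on an object; "squeeze" is the grip in N (left out, the last holds). Time passes only in rows, so rows that do not move let the fingers close, or fill a call up. It gives the time, the measured TCP pose, the force, the opening and the grip force at its end, in the units of the state.
- r.observe(): the state, without advancing time (a new reading comes with each control period).
- optics.snapshot(name): name is "scene" or "top" or "wrist"; returns (picture, depth): 420x560x3 uint8, blue, green, red; 420x560 float32, mm along the optical axis (not along the pixel's ray), 0 where there is no reading.
- optics.get_calibration(name): a dict with "camera_matrix" (3x3 intrinsics, pixels), "origin" and "rotation" of the camera in the world; the wrist camera has in their place "tool_from_camera" (4x4, takes a point from camera to tool coordinates, whose origin is the TCP and whose axes are the flange's). Camera axes: x right, y down, z forward; pixel columns grow to the right and rows downward; lengths in mm; the calibration is good to about 2 mm. The wrist camera is an equidistant fisheye: a pixel r from the principal point sees the ray r / f radians off the axis. A picture is of the moment at which its call begins: read the wrist's pose just before it. get_calibration takes no time and is no camera call.
- r.job_done(): hands the job in; it is judged then, once.
The state is a dict: "time_s": time; "joint_pos": joint angles; "joint_vel": joint speeds; "effort": joint torques, N m; "tcp_pos": TCP position; "ee_rot": TCP orientation; "ft_force": force on the tool from outside, world axes, zero at the start; "torque": the same for the moment, N m; "opening": finger opening in mm; "grip_force": force on a finger pad.
Only numpy, scipy, OpenCV 4.12 (cv2) and the standard library are available. Lean on these libraries where they do the work, as an engineer would, in place of code of your own. Each camera call takes 0.05 s, during which the arm holds its last target. There are 200 camera calls.

### The job

The little gas hob has been wiped down and its control cover and knob are still off. Seat the steel cover flat on the two pins of the control box, so that the valve shaft stands up through its middle hole; then turn the knob to match the flat of the D-shaped shaft, push it fully home on the shaft, and press it all the way down against the valve's spring. Finish while still holding the knob pressed down with the gripper's fingers on it, as one does to light the burner; do not let go, and leave the mug, lemon, match box, teaspoon, spice jar and tin where they are.

Things in the scene. Friction and masses are not known exactly. Their poses are not given: they have to be found in the camera images.
- hob: Steel counter-top gas hob, fixed, 260 (x) x 220 (y) mm, flat top at z = 50 mm; origin at the centre of its underside; its -x side is the front, towards the robot (turned at most 0.15 rad). Burner with black pan support (radius 76 mm, up to z = 77 mm) centred at hob x = +42 mm. At the front, centred at hob x = -90 mm, a dark control box 46 (x) x 102 (y) mm rises to z = 72 mm.
- cover_seat (a point): Where the cover's origin lies when seated: hob x = -90, y = 0, z = 62 mm, so 10 mm below the control box's top; axes as the hob's. From the box's top rise the valve shaft in the middle and, 40 mm either side of it along y, two steel pins 7 mm thick, 9 mm high, the last 3 mm tapered.
- shaft_tip (a point): Centre of the top of the upright brass valve shaft, 28 mm above the control box (z = 100 mm at rest; moves with the shaft); axes as the hob's. The shaft is 12 mm thick, with a deep flat 1 mm from its axis along its top 21 mm; the flat faces hob +x, to the burner. The last 3 mm taper in by 1.6 mm (0.7 mm at the flat). It cannot turn.
- valve (a joint): How far the valve shaft is pressed down, m: 0 at rest, 0.006 at the stop. Its spring takes 6 N to start moving and 9.6 N at the stop, and pushes it back up when let go.
- cover: Loose steel control cover: cap open below, 58 (x) x 114 (y) x 13 mm, 80 to 170 g; origin at the centre of its lower rim. Top 3 mm thick, walls 2.5 mm. Holes in the top: 22 mm in the middle for the shaft, 10 mm at y = -40 and +40 mm for the pins. Lies right way up, yaw within 0.45 rad; can be gripped across its 58 mm; fits either way round. Seated, its top face is at z = 75 mm, its rim at 62 mm.
- knob: Loose black cooker knob, 30 to 55 g, upright on the worktop, yaw within 1.3 rad; origin at the centre of its underside. Round skirt 42 mm across, narrowing to 30 mm at z = 20 mm. Blind bore in the underside, 16 mm deep, 13 mm across, with a flat 1.5 mm from the axis on its +x side (the nose side): it fits when its nose points along hob +x, to the burner, within about 0.1 rad.
- knob_grip (a point): Centre of the knob's bar grip, 28 mm above its underside; axes as the knob's. The bar lies along x, 12 mm wide (y), 40 mm long, from z = 20 to 37 mm, with a pointed nose and white line at its +x end. Fully home on the resting shaft the knob's underside is 16 mm below the tip, 9 mm above the seated cover; 3 mm above it when pressed to the stop.
- mug: White mug with striped bands, 83 x 115 x 90 mm, behind the free area; bystander.
- lemon: Lemon, 83 x 58 x 58 mm, behind the free area; bystander.
- matchbox: Match box, 65 x 110 x 25 mm, near the front edge of the worktop on the right; bystander.
- teaspoon: Steel teaspoon, 130 x 26 x 11 mm, lying fore and aft between the cover and the knob; bystander.
- tin: Food tin, 75 mm across, 58 mm high, at the back on the right; bystander.
- spice_jar_a: Spice jar with dark cap, 41 mm across, 105 mm high, behind the free area; bystander.

How it is judged:
By the outcome, as a careful person would: the job done as asked, in the order asked, and still so for the second after the job is handed in, while the arm keeps its last pose, push and grip.
It also fails if it takes over 54 s, if anything falls off the work surface, if the arm or the gripper's body presses on something with over 40 N, if the wrist force passes 120 N, or if a joint passes its speed limit or range.

## Working session

There is one attempt and no reset: what is moved stays moved. The work goes in short steps, Python scripts to look and compute and a tool call to move; the robot and the scene stay as the last step left them, time stands still between calls to the robot, and variables do not carry over. Pictures are saved under pics/ and viewed, at most 10 in all, crops included, and the job is handed in when it is done.

Besides the shell and the picture viewer there is one more tool, called after "Emit:" as a command line: name --argument value ..., lists and objects as JSON in quotes. step_arm: Moves the arm, as the interface text tells. Its arguments: {"type":"object","properties":{"deltas":{"type":"array","items":{"type":"number"}},"squeeze":{"type":"number"}},"required":["deltas"]}

```bash
mkdir -p pics; cat > h.py <<'E'
import numpy as np, cv2
from workcell import r, optics
def snap(n,save=None):
    s=r.observe(); p,d=optics.snapshot(n)
    if save:
        cv2.imwrite('pics/'+save+'.png',p); np.savez('pics/'+save+'.npz',d=d,p=p,tp=s['tcp_pos'],R=s['ee_rot'])
    return p,d,s
def cloud(n,d):
    c=optics.get_calibration(n); K=np.array(c['camera_matrix']); 
    v,u=np.indices(d.shape); x=(u-K[0,2])/K[0,0]*d; y=(v-K[1,2])/K[1,1]*d
    P=np.stack([x,y,d],-1)@np.array(c['rotation']).T+np.array(c['origin']); P[d==0]=np.nan
    return P
E
python3 - <<'E'
from h import *
a,d,s=snap('top','top1'); b,d2,s=snap('scene','scene1')
for n in('top','scene','wrist'): print(n,optics.get_calibration(n))
print(s)
E
```

```text
top {'camera_matrix': array([[397.95737765,   0.        , 276.15593735],
       [  0.        , 397.95737765, 208.34768754],
       [  0.        ,   0.        ,   1.        ]]), 'origin': array([377.06169479,   6.32527254, 920.49817659]), 'rotation': array([[-0.00794028, -0.99449056,  0.104525  ],
       [-0.99975774,  0.00574926, -0.02124629],
       [ 0.02052829, -0.10466838, -0.99429529]])}
scene {'camera_matrix': array([[463.47062594,   0.        , 274.02338419],
       [  0.        , 463.47062594, 203.78168121],
       [  0.        ,   0.        ,   1.        ]]), 'origin': array([-379.61489051, -436.64134887,  728.55596317]), 'rotation': array([[ 0.45808086, -0.48135829,  0.74729922],
       [-0.88890716, -0.25036964,  0.38361322],
       [ 0.00244564, -0.8400055 , -0.54257237]])}
wrist {'camera_matrix': array([[325.1922621 ,   0.        , 271.57358518],
       [  0.        , 325.1922621 , 209.68499277],
       [  0.        ,   0.        ,   1.        ]]), 'tool_from_camera': array([[ 4.32781408e-05, -9.51690122e-01, -3.07060108e-01,
         7.90715958e+01],
       [ 9.99999995
[... 344 characters left out ...]
       8.72617330e+01, -4.89323001e+00]), 'joint_vel': array([ 0.01964599, -0.08975466, -0.07944814, -0.06412702,  0.0161221 ,
       -0.09360728]), 'effort': array([ 1.16224594e-03, -5.71386588e+01, -5.02333117e+01, -2.82718211e-04,
        9.11889685e-03, -2.41034252e-05]), 'tcp_pos': array([ 163.89136052, -576.58278305,  213.03271531]), 'ee_rot': array([[ 9.61924514e-01,  2.73315001e-01, -3.74289613e-04],
       [ 2.73315221e-01, -9.61922779e-01,  1.83244278e-03],
       [ 1.40796398e-04, -1.86497068e-03, -9.99998251e-01]]), 'ft_force': array([ 0.46299314,  0.09834341, -0.66700305]), 'torque': array([ 0.02740843, -0.00583105,  0.03075138]), 'grip_force': 0.0, 'opening': 85.43178352491702}
```

View pics/top1.png

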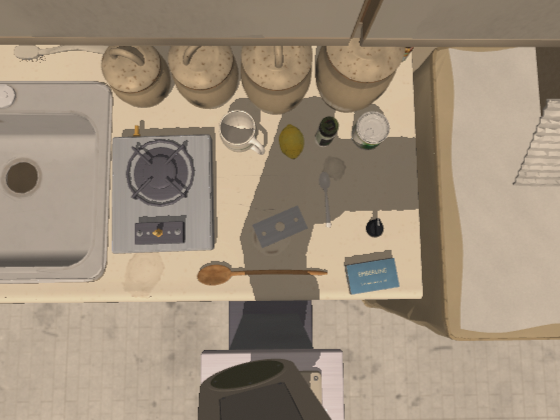

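View pics/scene1.png

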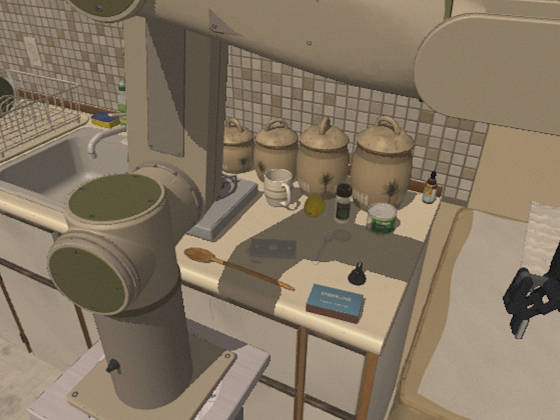

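The top picture shows the cover at about (280,228), knob (375,227), teaspoon (327,195), control box (160,233) and shaft (158,231). The scene view agrees. I'll measure using the depth and an enlarged crop.

```bash
python3 - <<'E'
from h import *
f=np.load('pics/top1.npz'); P=cloud('top',f['d']); p=f['p']
def rect(z0,z1,u0,u1,v0,v1,n):
    m=np.zeros(P.shape[:2],bool); m[v0:v1,u0:u1]=1
    m&=(P[...,2]>z0)&(P[...,2]<z1)
    q=P[m]; rr=cv2.minAreaRect(q[:,:2].astype(np.float32)); print(n,len(q),rr,'mean',q.mean(0).round(1),'zmed',np.median(q[:,2]))
print('table z',np.nanmedian(P[245:260,340:370,2]), np.nanmedian(P[200:220,225:245,2]))
rect(7,20,245,315,195,255,'cover')
rect(44,56,100,225,130,255,'hob')
rect(66,76,125,195,215,250,'box')
rect(85,115,145,175,215,245,'shaft')
rect(12,50,355,395,205,245,'knob')
rect(28,50,355,395,205,245,'bar')
a=cv2.resize(p[210:250,125:195],None,fx=6,fy=6,interpolation=2)
b=cv2.resize(p[200:255,240:320],None,fx=6,fy=6,interpolation=2)
c=cv2.resize(p[205:250,350:400],None,fx=6,fy=6,interpolation=2)
o=np.zeros((600,800,3),np.uint8); o[:240,:420]=a; o[250:580,:480]=b; o[:270,490:790]=c
cv2.imwrite('pics/crops.png',o)
E
```

```text
table z -0.49813898802824497 -0.3299967859023809
cover 1163 ((431.4925231933594, -21.339813232421875), (57.99977493286133, 114.27384948730469), 23.06450843811035) mean [431.2 -21.1  12.5] zmed 12.580289018972962
hob 8760 ((508.62249755859375, 224.5416259765625), (262.63787841796875, 249.67398071289062), 2.0728161334991455) mean [505.7 237.9  49.6] zmed 49.662250831157394
box 996 ((416.40869140625, 237.65786743164062), (46.042762756347656, 102.07247161865234), 1.7221746444702148) mean [416.1 236.9  71.5] zmed 71.51087437243137
shaft 20 ((414.07568359375, 236.9095916748047), (4.320588111877441, 10.379463195800781), 3.1960933208465576) mean [414.2 235.9  96.7] zmed 98.20056922200735
knob 196 ((426.2115783691406, -239.57882690429688), (35.029335021972656, 33.02857971191406), 42.2984619140625) mean [ 426.4 -237.9   27.4] zmed 29.975435704372217
bar 103 ((427.9960632324219, -240.86654663085938), (38.544010162353516, 12.799213409423828), 2.3676745891571045) mean [ 426.7 -240.3   35.5] zmed 35.7056564369949
```

View pics/crops.png

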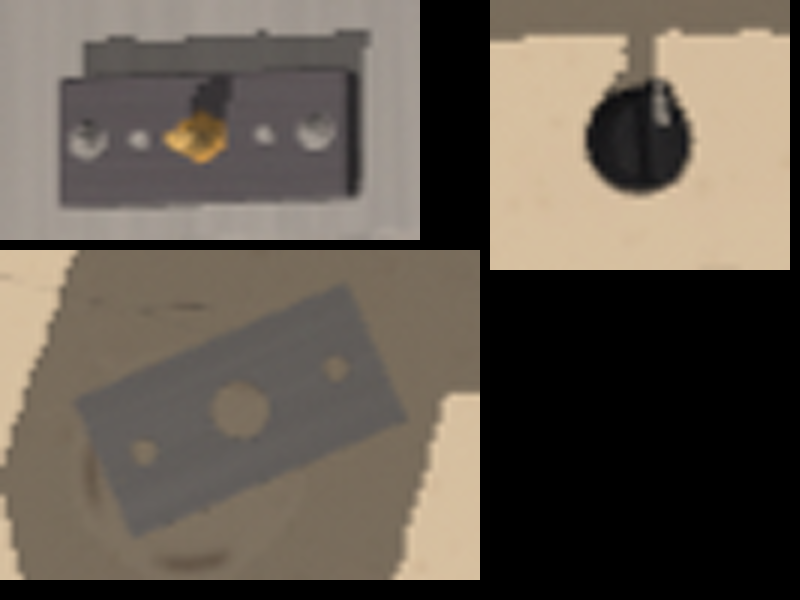

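The crops show the box with its pins at crop positions (87,140) and (315,132), and the shaft at (200,138). Its yaw is about 1.8°. The cover yaw is about 23°. The knob's white line sits upper right at (663,100), so I'll check its yaw with the wrist camera as I pass over it.

Emit:
step_arm --deltas '[0.65,1,0,0.0225,85,0.65,1,0,0.0225,85,0.65,1,0,0.0225,85,0.65,1,0,0.0225,85,0.65,1,0,0.0225,85,0.65,1,0,0.0225,85,0.65,1,0,0.0225,85,0.65,1,0,0.0225,85]' --squeeze 40

```text
time_s: 0.9
tcp_pos: [268.3, -416.0, 213.6]
ee_rot: [[0.157, 0.988, -0.0], [0.988, -0.157, 0.001], [0.001, -0.0, -1.0]]
ft_force: [-0.4, -0.1, -0.5]
opening: 85.0
grip_force: 0.0
```

Emit:
step_arm --deltas '[0.65,1,0,0.0225,85,0.65,1,0,0.0225,85,0.65,1,0,0.0225,85,0.65,1,0,0.0225,85,0.65,1,0,0,85,0.65,1,0,0,85,0.65,1,0,0,85,0.65,1,0,0,85]'

```text
time_s: 1.7
tcp_pos: [372.2, -256.1, 213.7]
ee_rot: [[-0.392, 0.92, -0.0], [0.92, 0.392, 0.0], [0.001, -0.0, -1.0]]
ft_force: [0.0, -0.5, 0.1]
opening: 85.0
grip_force: 0.0
```

```bash
cat >> h.py <<'E'
def wproj(X,tp,R):
    c=optics.get_calibration('wrist'); K=np.array(c['camera_matrix']); T=np.linalg.inv(np.array(c['tool_from_camera']))
    t=(np.array(X,float).reshape(-1,3)-tp)@R; q=t@T[:3,:3].T+T[:3,3]
    th=np.arctan2(np.hypot(q[:,0],q[:,1]),q[:,2]); ph=np.arctan2(q[:,1],q[:,0])
    return np.stack([K[0,2]+K[0,0]*th*np.cos(ph),K[1,2]+K[1,1]*th*np.sin(ph)],-1)
def wray(uv,tp,R,z):
    c=optics.get_calibration('wrist'); K=np.array(c['camera_matrix']); T=np.array(c['tool_from_camera'])
    uv=np.array(uv,float).reshape(-1,2); a=(uv-K[:2,2])/K[0,0]; th=np.hypot(*a.T)
    dr=np.stack([np.sinc(th/np.pi)*a[:,0],np.sinc(th/np.pi)*a[:,1],np.cos(th)],-1)
    o=np.array(tp)+np.array(R)@T[:3,3]; w=dr@T[:3,:3].T@np.array(R).T
    return o+w*((z-o[2])/w[:,2])[:,None]
def wtop(z,cx,cy,half,n,im,tp,R):
    # rectified top-down view at height z: up=+x, left=+y
    g=np.linspace(half,-half,n); xx,yy=np.meshgrid(cx+g,cy+g,indexing='ij')
    uv=wproj(np.stack([xx,yy,np.full_like(xx,z)],-1),tp,R).astype(np.float32).reshape(n,n,2)
    return cv2.remap(im,uv[...,0],uv[...,1],1)
E
python3 - <<'E'
from h import *
p,d,s=snap('wrist','w1'); print(s['tcp_pos'],s['ee_rot'][:,1],s['joint_pos'],s['time_s'])
a=wtop(37,427,-240,35,400,p,s['tcp_pos'],s['ee_rot'])
o=np.zeros((420,800,3),np.uint8); o[:400,:400]=a; o[:300,400:]=cv2.resize(p,(400,300)); cv2.imwrite('pics/k1.png',o)
E
```

```text
[ 372.2135346  -256.12027953  213.71812155] [ 9.20143113e-01  3.91582158e-01 -2.54713575e-04] [-4.10389698e+01 -1.60955108e+01  1.07694029e+02  4.43973102e-04
  8.84357973e+01 -6.40919606e+01] 1.7
```

View pics/k1.png

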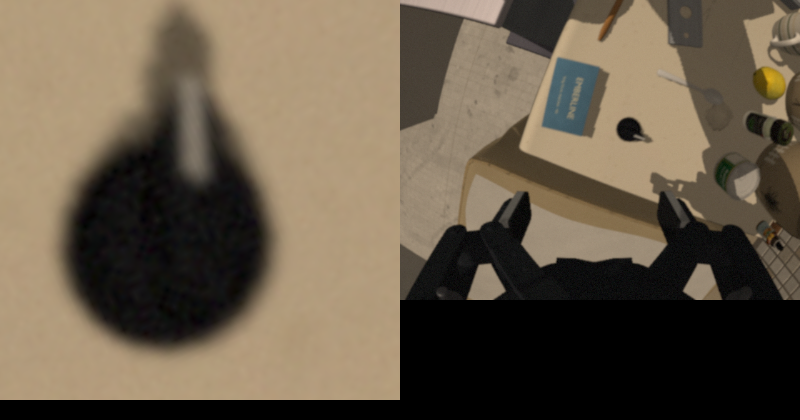

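The wrist view shows the knob's nose and white line running from rectified (200,185) to (185,80), which is a yaw of about +8°. The knob axis is near (428,-240). Next is the cover.

Emit:
step_arm --deltas '[0.25,1,0,0,85,0.25,1,0,0,85,0.25,1,0,0,85,0.25,1,0,0,85,0.25,1,0,0,85,0.25,1,0,0,85,0.25,1,0,0,85,0.25,1,0,0,85]'

```text
time_s: 2.55
tcp_pos: [411.9, -96.4, 213.8]
ee_rot: [[-0.392, 0.92, -0.001], [0.92, 0.392, 0.0], [0.0, -0.0, -1.0]]
ft_force: [0.7, -0.4, 0.6]
opening: 84.8
grip_force: 0.0
```

Emit:
step_arm --deltas '[0.24,0.93,-1,0,85,0.24,0.93,-1,0,85,0.24,0.93,-1,0,85,0.24,0.93,-1,0,85,0,0,-1,0,85,0,0,-1,0,85,0,0,-0.5,0,85,0,0,0,0,85]'

```text
time_s: 3.35
tcp_pos: [429.7, -22.6, 82.4]
ee_rot: [[-0.392, 0.92, -0.004], [0.92, 0.392, 0.001], [0.002, -0.003, -1.0]]
ft_force: [-0.7, 0.9, 0.5]
opening: 84.8
grip_force: 0.0
```

```bash
python3 - <<'E'
from h import *
p,d,s=snap('wrist','w2'); print(s['tcp_pos'],s['ee_rot'][:,1],s['time_s'])
q=[[431.5+a*np.cos(.4025)-b*np.sin(.4025),-21.3+a*np.sin(.4025)+b*np.cos(.4025),13] for a in(-29,29) for b in(-57,57)]
for u in wproj(q,s['tcp_pos'],s['ee_rot']): 
  print(u); cv2.circle(p,tuple(int(i) for i in u),3,(0,0,255),-1)
cv2.imwrite('pics/c2.png',p)
E
```

```text
[429.65314724 -22.6178102   82.39411109] [ 0.92013903  0.39158021 -0.00301696] 3.35
[238.64344528 280.70970084]
[233.55790295 137.93451159]
[309.81702308 280.67697625]
[315.67122698 138.05011505]
```

View pics/c2.png

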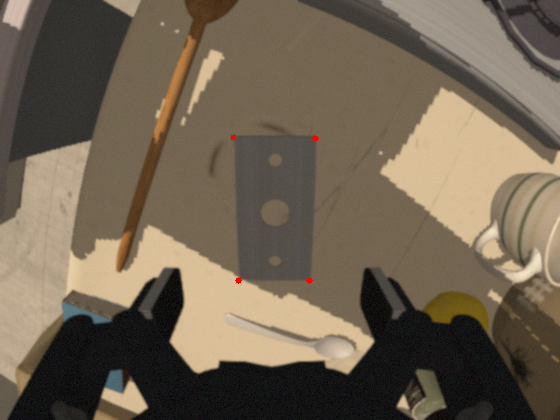

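The predicted cover corners match the picture within a pixel or two. I'll descend and grip.

Emit:
step_arm --deltas '[0.09,0.06,-1,0,85,0,0,-1,0,85,0,0,-1,0,85,0,0,-0.6,0,85,0,0,0,0,50,0,0,0,0,50,0,0,0,0,50,0,0,0,0,50]'

```text
time_s: 4.2
tcp_pos: [434.0, -21.7, 13.3]
ee_rot: [[-0.392, 0.92, 0.002], [0.92, 0.392, -0.0], [-0.001, 0.002, -1.0]]
ft_force: [-0.4, -0.0, 0.4]
opening: 49.8
grip_force: 0.0
```

Emit:
step_arm --deltas '[0,0,0,0,50,0,0,0,0,50,0,0,0,0,50,0,0,0.2,0,50,0,0,0.3,0,50,0,0,0.5,0,50,0,0,0.5,0,50,0,0,0,0,50]'

```text
time_s: 5.0
tcp_pos: [434.7, -21.8, 44.4]
ee_rot: [[-0.392, 0.92, 0.004], [0.92, 0.392, -0.001], [-0.002, 0.003, -1.0]]
ft_force: [1.0, 0.2, 0.2]
opening: 49.9
grip_force: 0.0
```

The fingers closed just above the cover, because the pads stand farther back at this opening. I'll reopen and go lower.

Emit:
step_arm --deltas '[-0.12,0.02,0,0,85,0,0,0,0,85,0,0,0,0,85,0,0,-0.6,0,85,0,0,-0.6,0,85,0,0,-0.5,0,85,0,0,-0.2,0,85,0,0,0,0,85]'

```text
time_s: 5.8
tcp_pos: [429.4, -21.0, 2.7]
ee_rot: [[-0.392, 0.92, -0.003], [0.92, 0.392, 0.0], [0.001, -0.002, -1.0]]
ft_force: [-0.2, -0.3, -0.2]
opening: 84.7
grip_force: 0.0
```

```bash
python3 - <<'E'
from h import *
p,d,s=snap('wrist','w3'); print(s['tcp_pos'],s['ft_force'],s['time_s'])
q=[[431.5+a*np.cos(.4025)-b*np.sin(.4025),-21.3+a*np.sin(.4025)+b*np.cos(.4025),13] for a in(-29,29) for b in(-57,57)]
for u in wproj(q,s['tcp_pos'],s['ee_rot']): cv2.circle(p,tuple(int(i) for i in u),2,(0,0,255),-1)
cv2.imwrite('pics/c3.png',p)
E
```

```text
[429.43599831 -20.96259575   2.73290655] [-0.24831101 -0.33665962 -0.18395335] 5.8
```

View pics/c3.png

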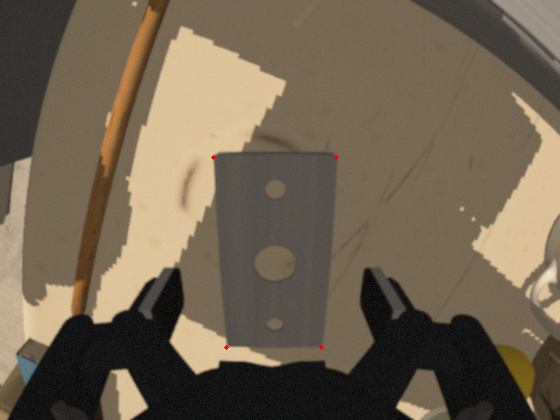

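The cover hasn't moved and the fingers are low on either side of it. Closing now.

Emit:
step_arm --deltas '[0,0,0,0,70,0,0,0,0,60,0,0,0,0,45,0,0,0,0,45,0,0,0,0,45,0,0,0,0,45,0,0,0,0,45,0,0,0,0,45]'

```text
time_s: 6.65
tcp_pos: [430.6, -21.2, 4.1]
ee_rot: [[-0.392, 0.92, -0.0], [0.92, 0.392, 0.0], [0.0, -0.0, -1.0]]
ft_force: [0.7, -0.5, 0.2]
opening: 44.9
grip_force: 0.0
```

```bash
python3 - <<'E'
from h import *
p,d,s=snap('wrist','w4'); p2,d2,_=snap('scene','s4'); print(s['tcp_pos'],s['ft_force'],s['opening'],s['grip_force'])
q=[[431.5+a*np.cos(.4025)-b*np.sin(.4025),-21.3+a*np.sin(.4025)+b*np.cos(.4025),13] for a in(-29,29) for b in(-57,57)]
for u in wproj(q,s['tcp_pos'],s['ee_rot']): cv2.circle(p,tuple(int(i) for i in u),2,(0,0,255),-1)
P=cloud('scene',d2);c=cv2.resize(p2[200:300,220:330],None,fx=3,fy=3)
o=np.zeros((420,800,3),np.uint8);o[:,:460]=p[:,50:510];o[:300,465:795]=c
cv2.imwrite('pics/c4.png',o)
E
```

```text
[430.5800273  -21.15743577   4.08202894] [ 0.68126144 -0.47029679  0.19160339] 44.92689041428919 0.0
```

View pics/c4.png

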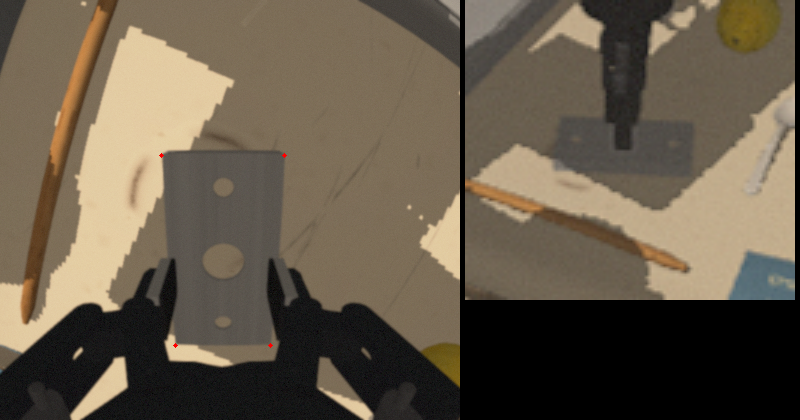

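The fingers really are above the cover. I'll estimate the tip height from the picture: the inner tip corners are at full-image (225,259) and (318,260).

```bash
python3 - <<'E'
from h import *
f=np.load('pics/w4.npz');tp,R=f['tp'],f['R']
for x in(-11,0,11):
  for t in(10,0,-10,-20,-30):
    print(x,t,wproj(np.array(tp)+R@np.array([x,-22.5,t]),tp,R).round(0),wproj(np.array(tp)+R@np.array([x,22.5,t]),tp,R).round(0))
d=f['d']; print(d[255:300:5,205:235:4].astype(int)); print(d[230:240,270:275].mean())
E
```

```text
-11 10 [[233. 265.]] [[309. 265.]]
-11 0 [[231. 273.]] [[311. 273.]]
-11 -10 [[229. 282.]] [[313. 282.]]
-11 -20 [[227. 292.]] [[316. 292.]]
-11 -30 [[225. 303.]] [[318. 303.]]
0 10 [[232. 248.]] [[310. 248.]]
0 0 [[230. 256.]] [[312. 256.]]
0 -10 [[228. 264.]] [[314. 264.]]
0 -20 [[226. 274.]] [[317. 274.]]
0 -30 [[223. 284.]] [[320. 284.]]
11 10 [[231. 231.]] [[311. 231.]]
11 0 [[229. 238.]] [[313. 237.]]
11 -10 [[227. 245.]] [[316. 245.]]
11 -20 [[224. 254.]] [[318. 254.]]
11 -30 [[221. 263.]] [[321. 263.]]
[[180 179 179 180 166 166 166 166]
 [180 147 147 147 147 153 166 167]
 [182 143 143 143 144 153 167 167]
 [146 138 139 140 142 153 169 168]
 [135 135 133 135 142 154 168 169]
 [130 131 129 131 142 153 170 170]
 [127   0 126 128 141 154 172 172]
 [122 124 124 128 141 153 171 173]
 [119 120 120 130 139 153 174 173]]
159.47275
```

```bash
python3 - <<'E'
from h import *
c=optics.get_calibration('wrist');K=np.array(c['camera_matrix']);T=np.array(c['tool_from_camera'])
def tool(name):
    d=np.load(f'pics/{name}.npz')['d']; v,u=np.indices(d.shape); a=np.stack([u-K[0,2],v-K[1,2]],-1)/K[0,0]; th=np.hypot(a[...,0],a[...,1])
    q=np.stack([np.tan(th)*a[...,0]/th,np.tan(th)*a[...,1]/th,np.ones_like(th)],-1)*d[...,None]
    return q@T[:3,:3].T+T[:3,3]
for n in('w3','w4'):
    t=tool(n); tp=np.load(f'pics/{n}.npz')['tp']
    print(n,'cover z world',tp[2]-np.median(t[230:240,268:275,2]),'table',tp[2]-np.median(t[60:100,300:340,2]))
    m=(np.abs(t[...,0])<13)&(np.abs(t[...,1])<62)&(t[...,2]<tp[2]-18)&(t[...,2]>-70)
    z=t[m]; 
    for s in(-1,1):
        y=z[np.sign(z[:,1])==s]; k=y[:,2]>np.percentile(y[:,2],97); print(s,y[k].mean(0).round(1),y[:,2].max())
E
```

```text
w3 cover z world 12.907723294674692 table 0.02525162631949751
-1 [ -0.  -42.4 -31.8] -29.553400461916596
1 [ -0.6  42.6 -32. ] -30.126090133433337
w4 cover z world 13.039474726834685 table 0.0680204761557821
-1 [  2.3 -23.2 -23. ] -19.305601862826478
1 [  2.4  23.3 -22.9] -18.53881256512986
```

Measured from the depth, the fingertips stand about 20 to 30 mm behind the reported TCP, depending on the opening. I'll lower further by that amount, gently.

Emit:
step_arm --deltas '[0.04,0,0,0,85,0,0,0,0,85,0,0,0,0,85,0,0,-0.3,0,85,0,0,-0.3,0,85,0,0,-0.3,0,85,0,0,-0.1,0,85,0,0,0,0,85]'

```text
time_s: 7.55
tcp_pos: [430.7, -21.0, -16.6]
ee_rot: [[-0.392, 0.92, -0.001], [0.92, 0.392, 0.0], [0.001, -0.001, -1.0]]
ft_force: [-0.8, -1.3, -0.2]
opening: 85.2
grip_force: 0.0
```

Emit:
step_arm --deltas '[0,0,0,0,62,0,0,0,0,62,0,0,0,0,50,0,0,0,0,50,0,0,0,0,50,0,0,0,0,50,0,0,0,0,50,0,0,0,0,50]'

```text
time_s: 8.35
tcp_pos: [431.9, -21.2, -15.3]
ee_rot: [[-0.392, 0.92, 0.001], [0.92, 0.392, -0.0], [-0.001, 0.001, -1.0]]
ft_force: [-2.0, 0.5, 4.9]
opening: 56.6
grip_force: 43.3
```

Gripped: opening 56.6 mm, force 43 N. Now lifting the cover and carrying it to the control box.

Emit:
step_arm --deltas '[0,0,0.3,0,50,0,0,0.7,0,50,-0.06,1,1,0,50,-0.06,1,1,0,50,-0.06,1,1,-0.02,50,-0.06,1,1,-0.02,50,-0.06,1,0.6,-0.0195,50,-0.06,1,0,0,50]'

```text
time_s: 9.15
tcp_pos: [425.7, 99.8, 98.7]
ee_rot: [[-0.024, 1.0, 0.004], [1.0, 0.024, 0.0], [0.0, 0.004, -1.0]]
ft_force: [1.0, 1.0, -1.6]
opening: 56.6
grip_force: 42.9
```

Emit:
step_arm --deltas '[-0.06,1,0,0,50,-0.06,1,0,0,50,-0.06,1,0,0,50,-0.06,1,0,0,50,-0.06,1,0,0,50,-0.06,1,0,0,50,-0.06,0.9,0,0,50,0,0,0,0,50]'

```text
time_s: 9.95
tcp_pos: [415.4, 238.5, 96.3]
ee_rot: [[-0.031, 1.0, -0.0], [1.0, 0.031, 0.001], [0.001, -0.0, -1.0]]
ft_force: [-0.3, -1.2, -0.2]
opening: 56.9
grip_force: 42.9
```

```bash
python3 - <<'E'
from h import *
p,d,s=snap('wrist','w5'); pt,dt,_=snap('top','t5'); print(s['tcp_pos'],s['ee_rot'],s['opening'],s['grip_force'],s['time_s'],s['joint_pos'])
P=cloud('top',dt); m=np.zeros(dt.shape,bool); m[190:280,100:240]=1
for lo,hi in((110,140),(66,76)):
    q=P[m&(P[...,2]>lo)&(P[...,2]<hi)]; print(lo,len(q),cv2.minAreaRect(q[:,:2].astype(np.float32)),np.median(q[:,2]))
o=np.zeros((420,800,3),np.uint8);o[:,:500]=p[:,30:530];o[:300,505:795]=cv2.resize(pt[195:265,120:200],(290,300))
cv2.imwrite('pics/c5.png',o)
E
```

```text
[415.36985534 238.46597597  96.26332853] [[-3.05160541e-02  9.99534272e-01 -1.01770428e-04]
 [ 9.99534078e-01  3.05161120e-02  6.27448256e-04]
 [ 6.30261674e-04 -8.25757660e-05 -9.99999798e-01]] 56.87699745800643 42.89313197135925 9.95 [ 2.36954617e+01 -6.36544434e+00  1.11800258e+02  3.65836623e-02
  7.45560813e+01  2.19370081e+01]
110 814 ((416.7642517089844, 208.473388671875), (82.17523193359375, 56.24441146850586), 0.8504398465156555) 123.83701379141996
66 87 ((451.4385986328125, 231.98968505859375), (96.87824249267578, 111.06655883789062), 89.97150421142578) 70.94622196410853
```

View pics/c5.png

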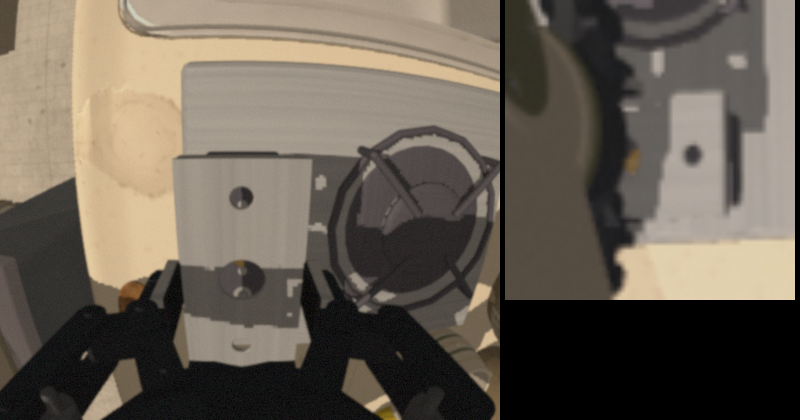

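The wrist view shows the cover in hand, its far pin hole at full-image (271,198) and centre hole at (271,280), with the brass shaft visible through it. The next step is to check these against the predicted projections.

```bash
python3 - <<'E'
from h import *
f=np.load('pics/w5.npz');tp,R,p=f['tp'],f['R'],f['p']
y=R[:,0]; zc=tp[2]+15.3+13
for n,b in(('far',40),('mid',0),('near',-40)):
    c=np.array([tp[0],tp[1],zc])+y*b; print(n,wproj(c,tp,R).round(1))
th=np.radians(1.75)
for b in(40,0): print('pin/shaft', wproj([416.4-b*np.sin(th),237.6+b*np.cos(th),81 if b else 100],tp,R).round(1))
g=cv2.cvtColor(p,6)
for u0,v0,h in((271,198,18),(271,280,28)):
    for tname,m in(('dark/any',abs(g[v0-h:v0+h,u0-h:u0+h].astype(int)-int(np.median(g[v0-h:v0+h,u0-h:u0+h])))>18),):
        n,l,st,ce=cv2.connectedComponentsWithStats(m.astype(np.uint8)); k=1+np.argmax(st[1:,4]); print(st[k]+[u0-h,v0-h,0,0,0],ce[k]+[u0-h,v0-h])
for (u0,u1,v0,v1) in((260,284,186,212),): print(g[v0:v1:2,u0:u1:2])
print(g[262:300:3,248:298:3])
E
```

```text
far [[270.8 200.5]]
mid [[270.9 282.8]]
near [[271.  346.3]]
pin/shaft [[272.7 179.9]]
pin/shaft [[272.8 260.9]]
[259 186  25  24 462] [270.85497835 197.18614719]
[ 243  252   56   43 1219] [275.68252666 266.36177194]
[[144 141 143 134 117 112 101 117 128 139 146 149]
 [142 134 112  96  85  76  50  53  68 104 137 147]
 [138 107  82  80  78  72  47  39  41  55 100 141]
 [118  83  77  80  76  76  50  37  43  44  54 117]
 [103  80  77  79  78  76  55  38  46  43  44  92]
 [ 85  77  76  78  77  80  57  38  39  43  44  70]
 [ 87  79  78  76  76  78  53  45  44  38  39  69]
 [ 88  75  75  77  77  93  69  59  47  44  39  87]
 [104  77  73  81 118 130  84  77  62  41  61 120]
 [126  86  73  84 134 136  84  79  73  63 104 143]
 [138 119  90  79 118 123  85  84  86 105 138 150]
 [143 135 125 105  97  96  94 105 118 139 148 147]
 [142 139 142 137 135 131 133 140 144 145 146 146]]
[[142 139 143 137 106  81  86  87  81  49  47  80 118 143 145 148 145]
 [133 136 122  88  77  79  76  84  83  47  40  40  44  84 140 144 144]
 [ 79  79  77  76  74  78  77 105  80  67  41  42  42  42  74 102 106]
 [ 75  75  78  75  75  74  79 136  82  78  42  40  43  39  39  61  79]
 [ 73  76  76  76  76  76  75 103  77  58  38  40  43  43  41  47  75]
 [ 68  76  73  76  72  76  75  75  55  38  39  41  40  43  43  46  73]
 [ 70  75  75  77  73  76  75  75  54  41  40  40  40  43  41  46  74]
 [ 72  71  76  73  72  76  73  77  56  44  41  42  44  42  40  50  73]
 [ 69  73  73  77  75  75  78  94  80  51  47  41  45  45  44  66  78]
 [ 76  68  70  76  77  79 124 139  96  78  69  45  43  39  52  72  81]
 [ 73  71  66  73  74 104 143  98  65  66  80  59  46  54  71  76  76]
 [ 75  72  73  67  70  99 130  75  71  71  71  67  65  74  79  77  74]
 [ 76  73  74  79  74  71  68  68  65  64  66  73  75  73  81  78  76]]
```

Emit:
step_arm --deltas '[0.04,-0.06,-0.5,0,50,0,0,-0.5,0,50,0,0,-0.5,0,50,0,0,-0.3,0,50,0,0,-0.1,0,50,0,0,0,0,50,0,0,0,0,50,0,0,0,0,50]'

```text
time_s: 10.85
tcp_pos: [417.0, 235.9, 58.6]
ee_rot: [[-0.029, 1.0, 0.001], [1.0, 0.029, 0.0], [0.0, 0.001, -1.0]]
ft_force: [0.7, 1.1, -0.1]
opening: 56.3
grip_force: 42.9
```

```bash
python3 - <<'E'
from h import *
p,d,s=snap('wrist','w6'); tp,R=s['tcp_pos'],s['ee_rot']; print(tp,R[:,1],s['ft_force'],s['time_s'])
f=np.load('pics/t5.npz'); P=cloud('top',f['d']); pt,dt,_=snap('top','t6')
for dd,zz in((f['d'],124),(dt,86)):
    P=cloud('top',dd); m=(abs(P[...,2]-zz)<4)&(abs(P[...,0]-416)<40)&(P[...,1]>262)&(P[...,1]<310); q=P[m]
    print(len(q),q[:,1].max(),[ (a,q[abs(q[:,0]-a)<1.5][:,1].max().round(1)) for a in (400,408,416,424,432)],q[:,0].min(),q[:,0].max(),np.median(q[:,2]))
a=wtop(tp[2]+28,tp[0],tp[1]+18,36,500,p,tp,R); cv2.imwrite('pics/c6.png',a)
th=np.radians(1.75)
def px(X):
    pass
for b in(40,0):
    X=np.array([416.4-b*np.sin(th),237.6+b*np.cos(th),81 if b else 100]); o=wproj(X,tp,R); w=wray(o,tp,R,tp[2]+28)[0]
    print(b,w,'rect px',250-(w[1]-tp[1]-18)*500/72,250-(w[0]-tp[0])*500/72)
E
```

```text
[416.98070809 235.85201234  58.58452939] [9.99588703e-01 2.86657391e-02 8.36484359e-04] [ 0.71427261  1.09935841 -0.13458007] 10.85Traceback (most recent call last):
  File "<stdin>", line 6, in <module>
    return umr_maximum(a, axis, None, out, keepdims, initial, where)
ValueError: zero-size array to reduction operation maximum which has no identity
```

```bash
python3 - <<'E'
from h import *
f=np.load('pics/w6.npz');tp,R,p=f['tp'],f['R'],f['p']
for n,zz in(('t5',124),('t6',87)):
    P=cloud('top',np.load(f'pics/{n}.npz')['d']); m=(abs(P[...,2]-zz)<5)&(abs(P[...,0]-416)<40)&(P[...,1]>262)&(P[...,1]<310); q=P[m]
    if len(q): print(n,len(q),np.percentile(q[:,1],[90,100]),q[:,0].min(),q[:,0].max(),np.median(q[:,2]))
a=wtop(tp[2]+28,tp[0],tp[1]+18,36,500,p,tp,R); cv2.imwrite('pics/c6.png',a)
th=np.radians(1.75)
for b in(40,0):
    X=np.array([416.4-b*np.sin(th),237.6+b*np.cos(th),81 if b else 100]); w=wray(wproj(X,tp,R),tp,R,tp[2]+28)[0]
    print(b,w,'rect px',250-(w[1]-tp[1]-18)*500/72,250-(w[0]-tp[0])*500/72)
E
```

```text
40 [415.16001625 279.07380785  86.58452939] rect px 74.84864232632106 262.6436933145955
0 [416.58971622 228.91299983  86.58452939] rect px 423.1875868473252 252.71522131445994
```

View pics/c6.png

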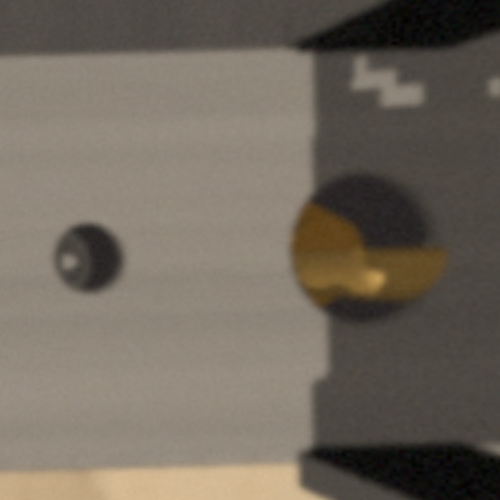

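Through the far hole at rectified (88,257), the pin shows at about (74,261). That matches the prediction and leaves only a sub-millimetre correction. Lowering now.

Emit:
step_arm --deltas '[-0.03,0.02,0,0,50,0,0,-0.1,0,50,0,0,-0.1,0,50,0,0,-0.1,0,50,0,0,-0.1,0,50,0,0,-0.1,0,50,0,0,-0.1,0,50,0,0,0,0,50]'

```text
time_s: 11.75
tcp_pos: [416.1, 236.2, 46.7]
ee_rot: [[-0.029, 1.0, -0.0], [1.0, 0.029, 0.0], [0.0, -0.0, -1.0]]
ft_force: [-4.0, -0.9, 6.9]
opening: 56.5
grip_force: 43.7
```

Emit:
step_arm --deltas '[0,0,-0.05,0,50,0,0,0,0,68,0,0,0,0,68,0,0,0,0,68,0,0,0.3,0,68,0,0,0.6,0,68,0,0,1,0,68,0,0,1,0,68]'

```text
time_s: 12.55
tcp_pos: [416.0, 236.0, 104.5]
ee_rot: [[-0.029, 1.0, 0.0], [1.0, 0.029, -0.0], [-0.0, 0.0, -1.0]]
ft_force: [0.5, -0.7, 0.2]
opening: 68.0
grip_force: 0.0
```

```bash
python3 - <<'E'
from h import *
p,d,s=snap('wrist','w7'); tp,R=s['tcp_pos'],s['ee_rot']; print(tp,s['ft_force'],s['opening'],s['time_s'])
c=optics.get_calibration('wrist');K=np.array(c['camera_matrix']);T=np.array(c['tool_from_camera'])
v,u=np.indices(d.shape); a=np.stack([u-K[0,2],v-K[1,2]],-1)/K[0,0]; th=np.hypot(a[...,0],a[...,1])
q=np.stack([np.tan(th)*a[...,0]/th,np.tan(th)*a[...,1]/th,np.ones_like(th)],-1)*d[...,None]
W=(q@T[:3,:3].T+T[:3,3])@R.T+tp
m=(abs(W[...,0]-416)<26)&(abs(W[...,1]-237.6)<54)&(W[...,2]>60)&(W[...,2]<90); Q=W[m]
A=np.c_[Q[:,:2]-[416,237.6],np.ones(len(Q))]; co=np.median(Q[:,2]); k=abs(Q[:,2]-co)<4; print(len(Q),co,np.linalg.lstsq(A[k],Q[k,2],rcond=None)[0])
m=(abs(W[...,2]-co)<3)&(abs(W[...,0]-416)<40)&(abs(W[...,1]-237)<70); print(cv2.minAreaRect(W[m][:,:2].astype(np.float32)))
E
```

```text
[415.95989446 236.01982609 104.5009596 ] [ 0.49618577 -0.67276908  0.2239844 ] 67.96205286923328 12.55
12654 75.03278085658894 [1.06565632e-03 1.81065108e-04 7.49838262e+01]
((416.560302734375, 237.22988891601562), (58.82733154296875, 115.01106262207031), 1.6395421028137207)
```

The cover is seated: flat, top at z = 75.0, centred on the box. Now for the knob.

Emit:
step_arm --deltas '[0,0,1,0,68,0.03,-1,0,-0.021,68,0.03,-1,0,-0.021,35,0.03,-1,0,-0.021,35,0.03,-1,0,-0.021,35,0.03,-1,0,-0.021,35,0.03,-1,0,-0.021,35,0.03,-1,0,-0.021,35]'

```text
time_s: 13.4
tcp_pos: [420.5, 95.3, 123.9]
ee_rot: [[0.784, 0.621, 0.001], [0.621, -0.784, 0.0], [0.001, 0.001, -1.0]]
ft_force: [-0.1, -0.4, -0.8]
opening: 34.9
grip_force: 0.0
```

Emit:
step_arm --deltas '[0.03,-1,0,-0.021,35,0.03,-1,0,-0.021,35,0.03,-1,0,-0.021,35,0.03,-1,0,-0.0225,35,0.03,-1,0,0,35,0.03,-1,0,0,35,0.03,-1,0,0,35,0.03,-1,0,0,35]'

```text
time_s: 14.2
tcp_pos: [425.3, -64.9, 123.9]
ee_rot: [[0.99, 0.138, 0.001], [0.138, -0.99, -0.0], [0.001, 0.0, -1.0]]
ft_force: [0.3, -0.9, -0.1]
opening: 34.8
grip_force: 0.0
```

Emit:
step_arm --deltas '[0.03,-1,0,0,35,0.03,-1,0,0,35,0.03,-1,0,0,35,0.03,-1,0,0,35,0,-1,0,0,35,0,-1,0,0,35,0,-1,0,0,35,0,-1,0,0,35]'

```text
time_s: 15.0
tcp_pos: [427.6, -225.0, 123.9]
ee_rot: [[0.99, 0.138, 0.001], [0.138, -0.99, -0.001], [0.001, 0.001, -1.0]]
ft_force: [0.2, -0.0, 0.4]
opening: 34.9
grip_force: 0.0
```

Emit:
step_arm --deltas '[0,-0.8,-0.5,0,35,0,0,-1,0,35,0,0,-1,0,35,0,0,0,0,30,0,0,0,0,30,0,0,0,0,30,0,0,0,0,30,0,0,0,0,30]'

```text
time_s: 15.8
tcp_pos: [428.0, -240.3, 74.2]
ee_rot: [[0.99, 0.138, 0.001], [0.138, -0.99, -0.001], [0.001, 0.001, -1.0]]
ft_force: [0.1, -0.1, -0.5]
opening: 30.3
grip_force: 0.0
```

```bash
cat >> h.py <<'E'
def wcloud(d,tp,R):
    c=optics.get_calibration('wrist');K=np.array(c['camera_matrix']);T=np.array(c['tool_from_camera'])
    v,u=np.indices(d.shape); a=np.stack([u-K[0,2],v-K[1,2]],-1)/K[0,0]; th=np.hypot(a[...,0],a[...,1])
    q=np.stack([np.tan(th)*a[...,0]/th,np.tan(th)*a[...,1]/th,np.ones_like(th)],-1)*d[...,None]
    t=q@T[:3,:3].T+T[:3,3]; t[d==0]=np.nan
    return t,t@np.array(R).T+tp
E
python3 - <<'E'
from h import *
p,d,s=snap('wrist','w8'); tp,R=s['tcp_pos'],s['ee_rot']; print(tp,R[:,1],s['opening'],s['time_s'],s['joint_pos'])
t,W=wcloud(d,tp,R)
m=(abs(t[...,0])<14)&(abs(t[...,1])>12)&(abs(t[...,1])<30)&(W[...,2]>45)&(t[...,2]>-60); z=t[m]; print('tips',np.sort(z[:,2])[-12:], z[np.argsort(z[:,2])[-5:]].round(1))
m=(np.hypot(W[...,0]-428,W[...,1]+240)<32)
for lo,hi in((4,45),(32,42)):
    q=W[m&(W[...,2]>lo)&(W[...,2]<hi)]; print(lo,len(q),cv2.minAreaRect(q[:,:2].astype(np.float32)),q.mean(0),q[:,2].max())
# white line
b=(p.min(-1)>110)&m&(W[...,2]>20)&(W[...,2]<42); q=W[b]; 
if len(q)>5: c=q.mean(0); u,sv,vt=np.linalg.svd(q[:,:2]-c[:2]); print('white',len(q),c,vt[0],np.degrees(np.arctan2(vt[0][1],vt[0][0])),q[:,0].min(),q[:,0].max())
E
```

```text
[ 428.03917797 -240.29401345   74.15673891] [ 0.13834742 -0.99038303  0.0012043 ] 30.31703060356994 15.8 [-3.52960472e+01 -3.00103521e+00  1.11107541e+02 -1.50729973e-04
  7.17929378e+01  4.67517200e+01]
tips [-18.45010009 -18.40991148 -18.22672221 -18.17816338 -18.17541073
 -18.06684928 -18.05347843 -18.03612211 -17.81829811 -17.52506511
 -17.49602404 -17.29459834] [[ -2.6 -14.3 -18. ]
 [ -0.4 -14.2 -17.8]
 [ -2.9  15.8 -17.5]
 [ -0.6  15.7 -17.5]
 [ -1.3  15.8 -17.3]]
4 2472 ((427.8394470214844, -240.0873260498047), (38.018890380859375, 40.68901824951172), 20.361770629882812) [ 431.00992566 -239.91717894   23.55374395] 38.78565506534961
32 952 ((428.17816162109375, -240.4811248779297), (39.18632888793945, 11.975138664245605), 3.5114026069641113) [ 428.39944888 -240.40745929   36.69678466] 38.78565506534961
white 77 [ 438.80501332 -239.97779445   37.29196102] [-0.99750569 -0.07058605] -175.95235108219146 430.36160566284184 447.017271453772
```

Knob axis is at (428.1,-240.4) with yaw about 3.9°. The fingertips are 17.5 mm behind the TCP. Aligning, descending and gripping.

Emit:
step_arm --deltas '[0,0,-1,-0.0117,30,0,0,-1,0,30,0,0,-1,0,30,0,0,-0.35,0,30,0,0,0,0,30,0,0,0,0,5,0,0,0,0,5,0,0,0,0,5]' --squeeze 80

```text
time_s: 16.65
tcp_pos: [428.3, -240.6, 7.4]
ee_rot: [[0.998, 0.065, 0.002], [0.065, -0.998, -0.001], [0.002, 0.001, -1.0]]
ft_force: [-0.4, 0.6, 4.3]
opening: 9.8
grip_force: 80.4
```

Emit:
step_arm --deltas '[0,0,0,0,5,0,0,0,0,5,0,0,0.2,0,5,0,0,0.5,0,5,0,0,1,0,5,0,0,1,0,5,0,0,1,0,5,0,0,1,0,5]'

```text
time_s: 17.45
tcp_pos: [427.4, -240.0, 101.6]
ee_rot: [[0.998, 0.065, 0.0], [0.065, -0.998, -0.0], [0.0, 0.0, -1.0]]
ft_force: [0.0, -0.3, -0.9]
opening: 9.4
grip_force: 79.8
```

Emit:
step_arm --deltas '[0,0.3,1,0,5,-0.02,1,0.2,0,5,-0.02,1,0,-0.0056,5,-0.02,1,0,0,5,-0.02,1,0,0,5,-0.02,1,0,0,5,-0.02,1,0,0,5,-0.02,1,0,0,5]'

```text
time_s: 18.25
tcp_pos: [424.5, -93.2, 124.8]
ee_rot: [[1.0, 0.03, 0.001], [0.03, -1.0, -0.0], [0.001, 0.0, -1.0]]
ft_force: [0.2, -0.5, 0.3]
opening: 9.8
grip_force: 79.8
```

Emit:
step_arm --deltas '[-0.02,1,0,0,5,-0.02,1,0,0,5,-0.02,1,0,0,5,-0.02,1,0,0,5,-0.02,1,0,0,5,-0.02,1,0,0,5,-0.02,1,0,0,5,-0.02,1,0,0,5]'

```text
time_s: 19.05
tcp_pos: [421.3, 66.8, 124.8]
ee_rot: [[1.0, 0.03, 0.001], [0.03, -1.0, -0.0], [0.001, 0.0, -1.0]]
ft_force: [0.2, -0.6, 0.1]
opening: 9.7
grip_force: 79.8
```

Emit:
step_arm --deltas '[-0.02,1,0,0,5,-0.02,1,0,0,5,-0.02,1,0,0,5,-0.02,1,0,0,5,-0.02,1,0,0,5,-0.02,1,0,0,5,-0.02,1,0,0,5,-0.02,0.7,0,0,5]'

```text
time_s: 19.85
tcp_pos: [418.1, 221.2, 124.8]
ee_rot: [[1.0, 0.031, 0.001], [0.031, -1.0, 0.0], [0.001, -0.0, -1.0]]
ft_force: [-0.4, 0.2, -1.2]
opening: 9.7
grip_force: 79.8
```

Emit:
step_arm --deltas '[0,0.6,0,0,5,0,0.25,0,0,5,0,0,0,0,5,0,0,0,0,5,0,0,0,0,5,0,0,0,0,5,0,0,0,0,5,0,0,0,0,5]'

```text
time_s: 20.65
tcp_pos: [418.2, 236.8, 124.1]
ee_rot: [[1.0, 0.03, 0.0], [0.03, -1.0, -0.0], [0.0, 0.0, -1.0]]
ft_force: [0.4, -0.7, -0.5]
opening: 9.6
grip_force: 79.8
```

```bash
python3 - <<'E'
from h import *
p,d,s=snap('wrist','w9'); tp,R=s['tcp_pos'],s['ee_rot']; print(tp,R[:,1],s['opening'],s['time_s'])
t,W=wcloud(d,tp,R)
q=W[(np.hypot(W[...,0]-416,W[...,1]-237)<12)&(W[...,2]>78)&(W[...,2]<103)]; print('shaft now',len(q), q.mean(0) if len(q) else '')
q=t[(abs(t[...,0])<26)&(abs(t[...,1])<26)&(t[...,2]>-16)&(t[...,2]<14)]; print('knob',len(q),q[:,2].max(),q[:,1].min(),q[:,1].max())
m=(abs(t[...,0])<26)&(abs(t[...,1])<14)&(t[...,2]>-35)&(t[...,2]<-20)
b=m&(p.min(-1)>110); q=t[b]
if len(q)>5: c=q.mean(0);vt=np.linalg.svd(q[:,:2]-c[:2])[2]; print('white tool',len(q),c,np.degrees(np.arctan2(vt[0][1],vt[0][0])),q[:,0].max())
f=np.load('pics/w7.npz'); t,W=wcloud(f['d'],f['tp'],f['R'])
q=W[(np.hypot(W[...,0]-416,W[...,1]-237)<14)&(W[...,2]>96)&(W[...,2]<103)]; print('shaft w7',len(q),q[:,:2].min(0),q[:,:2].max(0),q.mean(0))
f=np.load('pics/t6.npz')
o=np.zeros((480,800,3),np.uint8); o[:480,:400]=cv2.resize(p[200:380,196:346],(400,480))
a=wtop(100,416.5,237.4,20,400,np.load('pics/w7.npz')['p'],np.load('pics/w7.npz')['tp'],np.load('pics/w7.npz')['R']); o[:400,400:]=a; cv2.imwrite('pics/c9.png',o)
E
```

```text
[418.23638056 236.81443434 124.11296609] [ 2.95325769e-02 -9.99563818e-01  2.22541248e-05] 9.61221731440675 20.65
shaft now 1 [422.20513964 240.90003693  78.21555467]
knob 1866 7.464765734739331 -20.676416076748175 21.08016510005609
white tool 206 [ 10.49323351   0.44655389 -29.74479121] 179.97060937633378 19.093597395104624
shaft w7 211 [410.35306887 234.52937978] [417.28268936 245.88995082] [414.26429654 240.80248824  98.98334825]
```

View pics/c9.png

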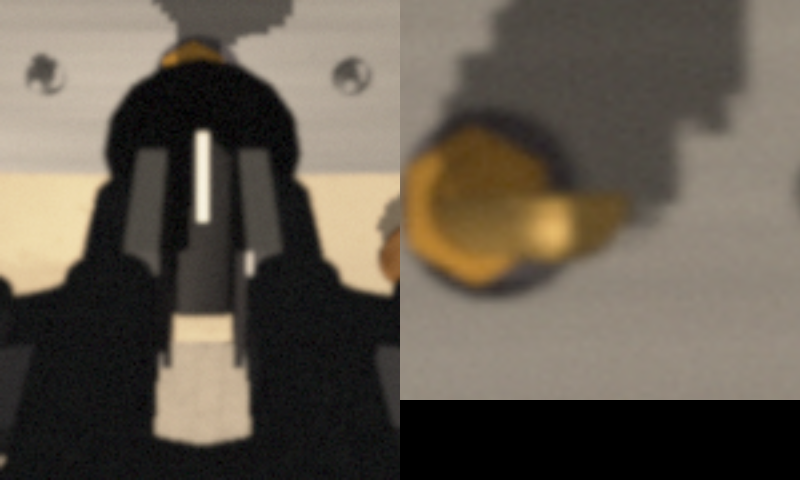

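The left half shows the knob held symmetrically, with its white line at crop (203,175). The flat of the shaft peeks out above the skirt at about (193,50), slightly towards +y. The right half is the earlier shaft view. I'll put numbers on the shaft offset.

```bash
python3 - <<'E'
from h import *
def brass(p): 
    h=cv2.cvtColor(p,40).astype(int); return (h[...,0]>10)&(h[...,0]<28)&(h[...,1]>140)&(h[...,2]>60)
f=np.load('pics/w9.npz');tp,R,p=f['tp'],f['R'],f['p']; m=brass(p); m[:200]=0; m[235:]=0; m[:,:240]=0; m[:,305:]=0
for v in range(200,235):
    u=np.where(m[v])[0]
    if len(u)>3: print(v,u.min(),u.max(),[wray([[x,v]],tp,R,84)[0].round(1)[:2].tolist() for x in(u.min()-.5,u.max()+.5)])
f=np.load('pics/top1.npz');p=f['p'];m=brass(p);m[:220]=0;m[245:]=0;m[:,:145]=0;m[:,175:]=0
v,u=np.where(m);print('top brass',u.min(),u.max(),v.min(),v.max(),u.mean(),v.mean())
for row in range(v.min(),v.max()+1): print(row,u[v==row])
# predicted outline extents in top for axis candidates
c=optics.get_calibration('top');K=np.array(c['camera_matrix']);
def pr(X): q=(np.array(X)-c['origin'])@np.array(c['rotation']); return (K@q/q[2])[:2]
for y in(237.4,238.8): print(y,pr([416.5,y,100]).round(1),pr([416.5,y,72]).round(1))
th=np.radians(1.75)
for s in(1,-1): print('pin',pr([416.4-40*s*np.sin(th),237.6+40*s*np.cos(th),81]).round(2))
g=cv2.cvtColor(p,6)
for u0 in(125+87/6,125+315/6):
    u0=int(u0); z=g[229:237,u0-4:u0+5].astype(int); print(z)
E
```

```text
216 266 270 [[428.5, 240.6], [428.6, 237.4]]
217 265 271 [[427.8, 241.2], [427.9, 236.7]]
218 263 273 [[427.0, 242.5], [427.3, 235.4]]
219 262 275 [[426.3, 243.2], [426.6, 234.0]]
220 259 277 [[425.6, 245.1], [426.0, 232.7]]
221 258 278 [[424.9, 245.8], [425.3, 232.0]]
222 258 278 [[424.2, 245.7], [424.6, 232.0]]
223 257 263 [[423.5, 246.4], [423.6, 241.8]]
224 257 261 [[422.8, 246.4], [422.9, 243.1]]
top brass 155 161 229 236 158.72413793103448 232.20689655172413
229 [158 159]
230 [156 157 158 159 160 161]
231 [155 156 157 158 159 160 161]
232 [160 161]
233 [160 161]
234 [159 160 161]
235 [156 157 158 159 160]
236 [158 159]
237.4 [155.  231.8] [158.7 232.4]
238.8 [154.3 231.8] [158.  232.4]
pin [138.21 232.96]
pin [176.63 231.53]
[[ 84  85  85  83  83  84  85  86  86]
 [ 84  85  88  83  62  73  85  86  87]
 [ 85  88 101 109  87  83  85  92  88]
 [ 86 104 120 100  84  85 102 113  88]
 [ 85 107 143 144 114 103 123 123  86]
 [ 86 112 148 149 133 119 135 118  87]
 [ 85  98 129 147 146 142 119  84  85]
 [ 84  86  92 107 118 107  88  86  87]]
[[ 87  89  89  83  76  87  98  89  85]
 [ 87  96 103  91  96 104  99 102  86]
 [ 88 106 129 119 114 119 117 115  86]
 [ 88 113 147 148 142 127 125 121  85]
 [ 87 100 131 152 153 151 137  97  86]
 [ 87  86 106 140 150 137 108  86  86]
 [ 87  86  86  87  86  86  87  87  85]
 [ 88  88  89  88  89  87  87  87  86]]
```

Emit:
step_arm --deltas '[-0.06,0.09,-0.2,0,5,0,0,-0.3,0,5,0,0,-0.3,0,5,0,0,-0.05,0,5,0,0,-0.05,0,5,0,0,-0.05,0,5,0,0,-0.05,0,5,0,0,0,0,5]'

```text
time_s: 21.5
tcp_pos: [417.3, 238.9, 104.3]
ee_rot: [[1.0, 0.03, 0.001], [0.03, -1.0, 0.0], [0.001, -0.0, -1.0]]
ft_force: [2.1, 0.6, -0.0]
opening: 9.7
grip_force: 79.8
```

Emit:
step_arm --deltas '[0,0,-0.05,0,5,0,0,-0.05,0,5,0,0,-0.05,0,5,0,0,-0.05,0,5,0,0,0,0,5,0,0,0,0,5,0,0,0,0,5,0,0,0,0,5]'

```text
time_s: 22.3
tcp_pos: [417.3, 238.9, 100.2]
ee_rot: [[1.0, 0.03, 0.001], [0.03, -1.0, 0.0], [0.001, -0.0, -1.0]]
ft_force: [4.3, 0.8, -0.0]
opening: 9.5
grip_force: 79.9
```

The shaft is in the bore with only a small side force in +x. I'll ease +x slightly and continue down.

Emit:
step_arm --deltas '[0.03,0,0,0,5,0,0,-0.1,0,5,0,0,-0.1,0,5,0,0,-0.1,0,5,0,0,-0.05,0,5,0,0,0,0,5,0,0,0,0,5,0,0,0,0,5]'

```text
time_s: 23.1
tcp_pos: [417.4, 238.7, 92.8]
ee_rot: [[1.0, 0.03, -0.0], [0.03, -1.0, -0.0], [-0.0, 0.0, -1.0]]
ft_force: [5.1, 0.7, -3.5]
opening: 9.3
grip_force: 79.5
```

Emit:
step_arm --deltas '[0.03,0,-0.05,0,5,0,0,-0.05,0,5,0,0,-0.05,0,5,0,0,-0.05,0,5,0,0,0,0,5,0,0,0,0,5,0,0,0,0,5,0,0,0,0,5]'

```text
time_s: 23.9
tcp_pos: [417.8, 238.8, 89.4]
ee_rot: [[1.0, 0.03, -0.001], [0.03, -1.0, -0.0], [-0.001, 0.0, -1.0]]
ft_force: [-1.8, -1.6, 5.8]
opening: 9.5
grip_force: 80.6
```

Emit:
step_arm --deltas '[0,0,-0.05,0,5,0,0,-0.05,0,5,0,0,-0.05,0,5,0,0,-0.05,0,5,0,0,0,0,5,0,0,0,0,5,0,0,0,0,5,0,0,0,0,5]'

```text
time_s: 24.7
tcp_pos: [417.9, 238.8, 85.7]
ee_rot: [[1.0, 0.03, -0.001], [0.03, -1.0, -0.0], [-0.001, 0.0, -1.0]]
ft_force: [-2.7, -0.9, 7.5]
opening: 9.8
grip_force: 80.9
```

Emit:
step_arm --deltas '[0,0,-0.05,0,5,0,0,-0.05,0,5,0,0,0,0,5,0,0,0,0,5,0,0,0,0,5,0,0,0,0,5,0,0,0,0,5,0,0,0,0,5]'

```text
time_s: 25.5
tcp_pos: [418.1, 239.0, 84.9]
ee_rot: [[1.0, 0.03, -0.0], [0.03, -1.0, 0.0], [-0.0, -0.0, -1.0]]
ft_force: [-6.8, -4.0, 18.3]
opening: 9.6
grip_force: 82.3
```

Force rises steeply at the stop (18 N). I'll check the knob height and that the cover is still seated.

```bash
python3 - <<'E'
from h import *
p,d,s=snap('wrist','w10'); tp,R=s['tcp_pos'],s['ee_rot']; print(tp,s['ft_force'],s['grip_force'],s['time_s'])
t,W=wcloud(d,tp,R)
m=(abs(t[...,0]-10)<9)&(abs(t[...,1])<3)&(p.min(-1)>110); q=W[m]; print('white line z',len(q),np.median(q[:,2]))
q=t[(abs(t[...,0])<26)&(abs(t[...,1])<24)&(t[...,2]>-16)&(t[...,2]<8.8)]; print('knob low',np.percentile(W[(abs(t[...,0])<26)&(abs(t[...,1])<24)&(W[...,2]>76.5)&(W[...,2]<100)][:,2],[1,5]))
for sgn in(1,-1):
    m=(abs(W[...,0]-418)<22)&(abs(W[...,1]-237.5-sgn*46)<7); print('cover',np.nanmedian(W[m][:,2]))
E
```

```text
[418.13294517 238.97065011  84.92395134] [-6.82163841 -3.9677058  18.34836374] 82.2919750213623 25.5
white line z 209 114.6005330558244
knob low [77.196403   80.18102238]
cover 178.34706219143476
cover 180.76335331467567
```

```bash
python3 -c "
from h import *
f=np.load('pics/w10.npz');t,W=wcloud(f['d'],f['tp'],f['R'])
for s in(1,-1):
    m=(abs(W[...,0]-436)<6)&(abs(W[...,1]-237.5-s*35)<15)&(W[...,2]<90); print(m.sum(),np.nanmedian(W[m][:,2]))
print(r.job_done())"
```

```text
1143 74.9416094021318
1031 74.96076756054356
the job is handed in; nothing more can be done
None
```

The job is handed in: the cover is seated flat (top face measured at z = 75 mm), and the knob is home on the shaft, pressed to the valve stop at about 18 N and still held in the gripper, at 25.5 s of the 54 s allowed.

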